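# Pack the lead-free rework kit into its tray

## Task

Put the four green-marked lead-free soldering supplies away in the black kit tray with the grey holders, each fully home in the holder made for it: the solder spool upright over the spindle, the tin in the round recess, the bottle upright in the square recess and the syringe lying in the trough. Leave the red leaded spool and red syringe where they are, and set things down rather than dropping them from a height.

Things in the scene. Friction and masses are not known exactly. Their poses are not given: they have to be found in the camera images.
- green_spool_center (a point): Lead-free solder spool: green flanges, silver solder, standing on one flange, 52 mm in diameter, 44 mm high, open bore 24 mm in diameter right through, about 150 g. The point is its centre, 22 mm above its foot; z up. Loose things stand at least 105 mm apart, centre to centre.
- green_bottle_center (a point): Lead-free flux bottle, standing: cream square body 34 x 34 mm and 52 mm high with a green band, above it a round green cap 22 mm in diameter; 72 mm high in all, about 60 g. The point is its centre, 36 mm above its foot; x and y are square to the flat sides, z up.
- green_syringe_center (a point): Lead-free solder-paste syringe lying on its side: clear barrel 18 mm in diameter filled green, green tip cap and plunger, 96 mm long in all, about 25 g. A flange 28 mm wide, flat below, 38 mm from the centre towards the plunger, keeps it from rolling. The point is its centre, 9 mm above what it lies on; x runs along it towards the tip cap, z up.
- green_tin_center (a point): Tin of lead-free tip tinner, standing: round, aluminium with a green lid, 44 mm in diameter, 26 mm high, about 50 g. The point is its centre, 13 mm above its foot; z up.
- red_spool_center (a point): Leaded solder spool: same size and shape as the green one, but with red flanges. The point is its centre, 22 mm above its foot. Not part of the kit. Also standing among the things, places not given: a black tip-cleaner pot (52 mm in diameter, 38 mm high) and a finned aluminium heatsink (38 mm square, 16 mm high).
- red_syringe_center (a point): Leaded solder-paste syringe lying on its side: same size and shape as the green one, but red. The point is its centre, 9 mm above the bench; x runs along it towards the tip cap. Not part of the kit.
- spindle_holder: Spool holder: a steel spindle, 8 mm in diameter, rises 30 mm from the middle of the flat top, 10 mm above the origin. The seated spool's centre is 32 mm above the origin. Grey block 120 (x) x 86 mm (y); origin: centre of its underside, 3 mm above the bench; z up. The fixed black kit tray carries the holders two by two, 122 mm apart in x and 88 mm in y, turned alike; which lies where varies.
- round_holder: Tin holder: a round dark-floored recess, 62 mm in diameter, in the middle of the block; floor 4 mm, block top 10 mm above the origin. The seated tin's centre is 17 mm above the origin. Grip the tin high, so that the fingertips clear the block's top. Grey block 120 (x) x 86 mm (y); origin: centre of its underside, 3 mm above the bench; z up.
- square_holder: Bottle holder: a square dark-floored recess, 54 x 54 mm, in the middle of the block; floor 4 mm, block top 10 mm above the origin. The bottle stands in it turned any way, its centre then 40 mm above the origin. Grey block 120 (x) x 86 mm (y); origin: centre of its underside, 3 mm above the bench; z up.
- trough_holder: Syringe holder: a dark-floored trough along the block's x, 114 mm long, 46 mm wide; floor 10 mm above the origin, walls 6 mm higher, the side walls cut away to the floor over the middle 44 mm for the fingers. The syringe lies along x, tip either way, its centre then 19 mm above the origin. Grey block 120 (x) x 86 mm (y); origin: centre of its underside, 3 mm above the bench; z up.
Mind the look-alikes: they are no part of the job. Leave any brown or orange look-alike of the square_holder alone.

How it is judged:
By the outcome, as a careful person would: the job done as asked, in the order asked, and still so for the second after the job is handed in, with the robot touching nothing.
It also fails if it takes over 106 s, if anything falls off the work surface, if the arm or the gripper's body presses on something with over 40 N, if the wrist force passes 120 N, or if a joint passes its speed limit or range.

## Robot

A 6-joint arm with a two-finger parallel gripper is mounted at the origin on the work surface. World frame = base frame: x ahead of the robot, y to its left, z up, the work surface at z = 0. Lengths are in m, angles in rad, forces in N, time in s.
With the tool pointing down it reaches from about 0.375 to 0.925 m from the base axis. Payload 5.7 kg.
Tool frame: the origin (TCP) lies midway between the tips of the shut fingers; the grasp point (between the pads) lies 19 mm behind it; z points along the fingers, y is the line along which they close (so a half turn about z gives the same grasp; the last joint's range is limited). The gripper opens to 88 mm and grips with 3 to 60 N. Pads are 20 mm wide; open, the fingers measure 115 mm over their backs; the gripper's body (75 mm by 178 mm) begins 61 mm behind the grasp point.
Start: joints at [1.123, 0.359, 1.51, -0, 1.272, -0.115], TCP at [0.196, 0.567, 0.223] pointing down, gripper open.
Joint ranges: [-2.97, 2.97], [-1.01, 2.36], [0.21, 2.38], [-0.96, 4.11], [0.2, 2.71], [-2.98, 2.98]. Speed limits (rad/s): [2.39, 2.39, 3.14, 3.14, 3.14, 3.14].

## Interface

Orientations are given as a unit quaternion [w, x, y, z].
In Python, from cell import get_state, snapshot, sign_off, cut_out gives the robot as it stands. The module is installed in compiled form; this text tells all that it offers.
- The arm moves only by the tool move_arm, never from a script. Its argument "deltas" is a list that holds one entry, the list of rows, each a list of 5 numbers: the shift along the tool's x, y, z in m, then the turn about the tool's z in rad, then the opening, from 0 (shut) to 1 (fully open). A call has exactly 10 rows; each row is the pose to reach, as a shift and turn from the pose commanded when the call began, along the tool's axes at that moment; what a row does not reach only later rows make up. A row lasts 1/10 s, in which the tool goes at most 50 mm and 8.59 degrees, less where a joint would pass 70% of its speed; a pose out of reach is approached as far as the arm can. A call with a gripper value outside its range is refused whole. The fingers move at their own pace and stop on an object; "force" is the grip in N (left out, the last holds). Time passes only in rows, so rows that repeat a pose let the fingers close, or fill a call up. It gives the time, the measured TCP pose, the force, the opening and the grip force at its end, in the units of the state.
- get_state(): the state, without advancing time (a new reading comes with each control period).
- snapshot(name): name is "side" or "top" or "wrist"; returns a dict with "image" (384x512x3 uint8, blue, green, red), "K" (3x3 intrinsics, pixels), "rvec" (rotation vector, rad) and "tvec" (3), from world to camera coordinates, as OpenCV has them. Camera axes: x right, y down, z forward; pixel columns grow to the right and rows downward; lengths in m; the calibration is good to about 2 mm. A picture is of the moment at which its call begins. There is no depth.
- sign_off(): hands the job in; it is judged then, once.
Trained networks look in the newest picture that a camera, given by its name, has taken for a name from the list of things; names that differ only in an ending like _2 or _b are one class to them, and where a whole thing is asked for, a point or a joint stands for the part that bears it (a point fixed in the world has none). Each returns a list of dicts, best first, with "score" (0 to 1); they miss things now and then, are a little off and sometimes report something else, mostly with a low value. They report only what shows in the picture. A call takes as long as a camera call. They do not tell look-alikes from the thing itself.
- cut_out(camera, query): "region" (384x512 bool, what is visible of it) and "pixel" ([column, row] in pixels, amid what is visible of it).
The state is a dict: "time": time; "qpos": joint angles; "qd": joint speeds; "tau": joint torques, N m; "tool_pos": TCP position; "tool_rot": TCP orientation; "wrist_force": force on the tool from outside, world axes, zero at the start; "moment": the same for the moment, N m; "gripper_width": opening from 0.0 (shut) to 1.0 (fully open); "grip_force": force on a finger pad.
Only numpy, scipy, OpenCV 4.12 (cv2) and the standard library are available. Lean on these libraries where they do the work, as an engineer would, in place of code of your own. Each camera call takes 0.05 s, during which the arm holds its last target. There are 200 camera calls.

## Working session

There is one attempt and no reset: what is moved stays moved. The work goes in short steps, Python scripts to look and compute and a tool call to move; the robot and the scene stay as the last step left them, time stands still between calls to the robot, and variables do not carry over. Pictures are saved under pics/ and viewed, at most 17 in all, crops included, and the job is handed in when it is done.

Besides the shell and the picture viewer there is one more tool, called by a JSON object that holds its "op" and its "data". move_arm: Moves the arm, as the interface text tells. Its arguments: {"type":"object","properties":{"deltas":{"type":"array"},"force":{"type":"number"}},"required":["deltas"]}

```bash
mkdir -p pics; cat > h.py <<'E'
import numpy as np, cv2
from cell import *
def snap(n,f=None):
    s=snapshot(n)
    if f: cv2.imwrite('pics/'+f,s['image'])
    return s
def ray(s,px,z):
    K=np.array(s['K'],float);R=cv2.Rodrigues(np.array(s['rvec'],float))[0];t=np.array(s['tvec'],float).ravel()
    px=np.atleast_2d(np.array(px,float))
    d=np.c_[px,np.ones(len(px))]@np.linalg.inv(K).T@R
    c=-R.T@t
    return c+d*((z-c[2])/d[:,2])[:,None]
def proj(s,p):
    return cv2.projectPoints(np.array(p,float).reshape(-1,1,3),np.array(s['rvec'],float),np.array(s['tvec'],float),np.array(s['K'],float),None)[0].reshape(-1,2)
E
python3 - <<'E'
from h import *
t=snap('top','top1.png');s=snap('side','side1.png')
for n,q in (('top',t),('side',s)):
    R=cv2.Rodrigues(np.array(q['rvec']))[0];print(n,-R.T@np.array(q['tvec']).ravel(),R[2])
H=dict(green_spool_center=.044,green_bottle_center=.072,green_syringe_center=.009,green_tin_center=.026,red_spool_center=.044,red_syringe_center=.009,spindle_holder=.013,round_holder=.013,square_holder=.013,trough_holder=.019)
for k,z in H.items():
    for d in cut_out('top',k)[:3]:
        print(k,round(d['score'],2),np.round(d['pixel']),d['region'].sum(),ray(t,d['pixel'],z)[0].round(4))
st=get_state();print(st)
E
```

```text
top [0.34730206 0.0441759  1.2119969 ] [ 0.13988461  0.0074786  -0.99013957]
side [ 0.271365   -0.90677058  0.7683712 ] [ 0.17973558  0.78712691 -0.59002233]
green_spool_center 0.49 [202. 210.] 236 [0.4547 0.1869 0.044 ]
green_bottle_center 0.68 [245. 213.] 143 [0.4429 0.0603 0.072 ]
green_syringe_center 0.53 [207. 171.] 162 [0.5771 0.1799 0.009 ]
green_tin_center 0.73 [229. 133.] 179 [0.6919 0.1113 0.026 ]
red_spool_center 0.5 [243. 170.] 251 [0.5727 0.0689 0.044 ]
red_syringe_center 0.76 [122. 209.] 170 [0.4586 0.4352 0.009 ]
red_syringe_center 0.52 [248. 209.] 143 [0.4595 0.054  0.009 ]
spindle_holder 0.91 [366. 160.] 1144 [ 0.6127 -0.3065  0.013 ]
round_holder 0.64 [336. 157.] 1035 [ 0.6198 -0.217   0.013 ]
round_holder 0.16 [247. 211.] 150 [0.4536 0.0566 0.013 ]
square_holder 0.82 [300. 254.] 1176 [ 0.3264 -0.1023  0.013 ]
square_holder 0.74 [366. 204.] 1133 [ 0.4754 -0.3021  0.013 ]
square_holder 0.7 [208. 265.] 1234 [0.2931 0.1712 0.013 ]
trough_holder 0.96 [337. 200.] 1172 [ 0.4887 -0.2157  0.019 ]
trough_holder 0.44 [229. 136.] 178 [0.6863 0.111  0.019 ]
{'time': 0.6, 'qpos': array([ 1.12290437e+00,  3.58776003e-01,  1.51041974e+00,  9.54532223e-06,
        1.27249235e+00, -1.15092731e-01]), 'qd': array([-9.74478156e-04, -1.38644373e-03, -2.01181471e-03,  7.67738366e-04,
       -4.93248677e-05, -4.41183536e-04]), 'tau': array([ 3.45127592e-04, -5.15037560e+01, -2.71007627e+01,  6.75121159e-02,
        2.49004725e-02, -1.90723068e-05]), 'tool_pos': array([0.19599665, 0.56704334, 0.22262955]), 'tool_rot': array([-1.76386155e-05,  1.65634159e-01,  9.86187266e-01, -4.45753890e-05]), 'wrist_force': array([-0.2757219 , -0.47146816, -0.09814883]), 'moment': array([-0.04224037, -0.04495221,  0.05728252]), 'grip_force': 0.0, 'gripper_width': 1.0005470149085496}
```

View pics/top1.png

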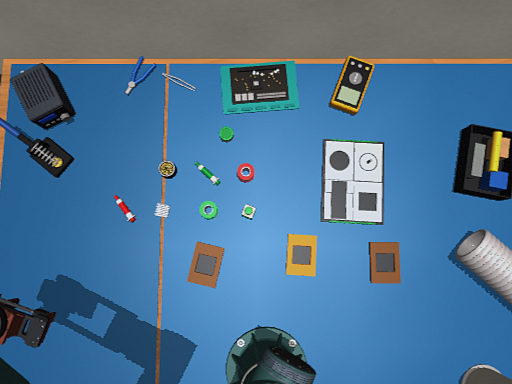

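View pics/side1.png

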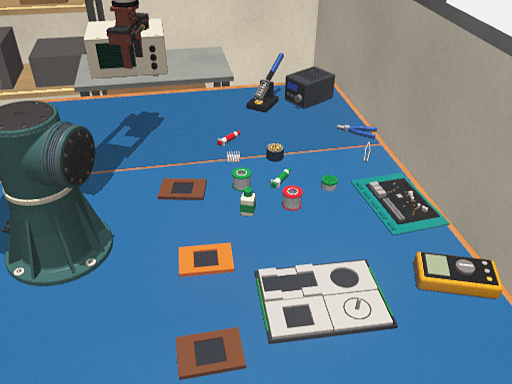

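The top view shows the green spool at (208,210), red spool (246,172), green bottle (249,211), green syringe (207,173), red syringe (124,208), and tin (226,133). The pot is at (167,169) and the heatsink at (162,210). In the grey tray are the round recess (340,160), spindle (368,161), trough (338,200) and square recess (368,201). The brown and orange look-alikes are at (206,264), (301,255) and (384,262), and I'll leave them alone.

Next is a close crop to check these choices, along with color-based centroids.

```bash
python3 - <<'E'
from h import *
t=snap('top');s=snap('side')
a=cv2.resize(t['image'][110:235,180:270],None,fx=4.4,fy=4.4,interpolation=3)
b=cv2.resize(t['image'][130:235,310:395],None,fx=4.4,fy=4.4,interpolation=3)
h=max(a.shape[0],b.shape[0]);c=np.zeros((h,a.shape[1]+b.shape[1],3),np.uint8);c[:a.shape[0],:a.shape[1]]=a;c[:b.shape[0],a.shape[1]:]=b
cv2.imwrite('pics/crop.png',c)
def tri(p,q):
    P=[np.array(o['K'])@np.c_[cv2.Rodrigues(np.array(o['rvec']))[0],np.array(o['tvec']).ravel()] for o in (t,s)]
    X=cv2.triangulatePoints(P[0],P[1],np.array(p,float),np.array(q,float)).ravel();return X[:3]/X[3]
for k in ['green_spool_center','green_bottle_center','green_syringe_center','green_tin_center','red_spool_center','spindle_holder','round_holder','trough_holder','square_holder']:
    A=cut_out('top',k);B=cut_out('side',k)
    print(k,[(x['pixel'],round(x['score'],2)) for x in A[:2]],[(x['pixel'],round(x['score'],2)) for x in B[:2]])
    if A and B:print(tri(A[0]['pixel'],B[0]['pixel']).round(3))
# tray grey quad
hsv=cv2.cvtColor(t['image'],cv2.COLOR_BGR2HSV);m=((hsv[...,1]<40)&(hsv[...,2]>170)).astype(np.uint8);m[:,:300]=0;m[:,400:]=0;m[:120]=0;m[240:]=0
n,l,st,ce=cv2.connectedComponentsWithStats(cv2.morphologyEx(m,3,np.ones((5,5))))
i=1+st[1:,4].argmax();r=cv2.minAreaRect(np.argwhere(l==i)[:,::-1].astype(np.float32));bx=cv2.boxPoints(r)
w=ray(t,bx,.013);print(w.round(4),w.mean(0),np.linalg.norm(w-np.roll(w,1,0),axis=1))
E
```

```text
green_spool_center [([202.2, 209.3], 0.67)] [([240.5, 177.8], 0.64)]
[0.459 0.192 0.01 ]
green_bottle_center [([247.2, 210.2], 0.44)] [([250.0, 201.0], 0.67)]
[0.457 0.055 0.03 ]
green_syringe_center [([208.5, 174.2], 0.76)] [([280.4, 177.4], 0.68)]
[0.568 0.174 0.008]
green_tin_center [([229.9, 133.4], 0.5)] [([329.5, 180.9], 0.76)]
[0.691 0.109 0.025]
red_spool_center [([244.6, 171.5], 0.6)] []
spindle_holder [([205.8, 206.2], 0.66), ([368.0, 160.3], 0.63)] [([355.1, 308.9], 0.83)]
[ 0.756  0.215 -0.659]
round_holder [([336.8, 159.0], 0.76)] [([344.5, 275.9], 0.79)]
[ 0.616 -0.22   0.007]
trough_holder [([337.6, 200.3], 0.77), ([125.8, 208.4], 0.51)] [([290.8, 279.8], 0.75)]
[ 0.491 -0.218  0.017]
square_holder [([364.9, 203.8], 0.92), ([383.4, 260.8], 0.6)] [([296.7, 317.4], 0.84), ([208.3, 351.1], 0.82)]
[ 0.482 -0.304 -0.   ]
[[ 0.4263 -0.174   0.013 ]
 [ 0.6716 -0.1831  0.013 ]
 [ 0.6693 -0.3596  0.013 ]
 [ 0.4244 -0.3456  0.013 ]] [ 0.54789703 -0.26558026  0.013     ] [0.17163923 0.24547678 0.17653682 0.24532608]
```

View pics/crop.png

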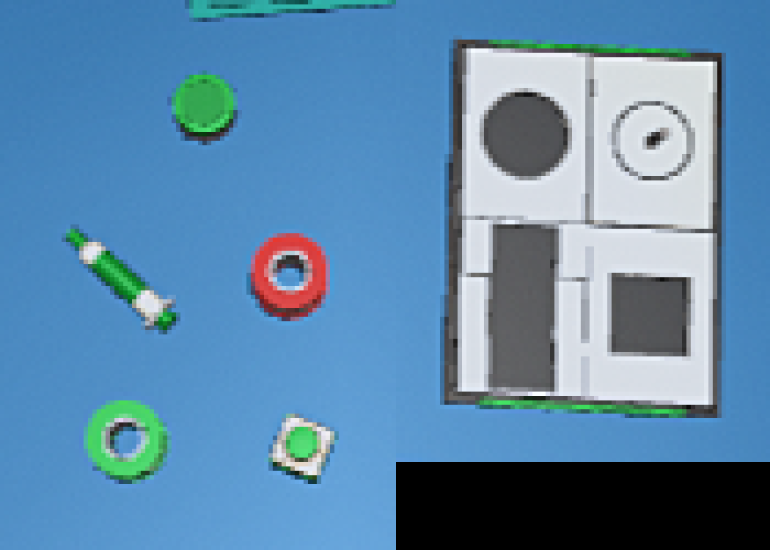

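The crop confirms the choices: green spool, tin, bottle and syringe are on the left, and the white-topped tray on the right holds round, spindle, trough and square holders. I'm moving over the green items for a closer wrist view.

{"op": "move_arm", "data": {"deltas": [[[-0.03,-0.025,-0.01,0.04,1],[-0.07,-0.06,-0.02,0.09,1],[-0.11,-0.09,-0.03,0.14,1],[-0.15,-0.125,-0.04,0.19,1],[-0.19,-0.155,-0.055,0.24,1],[-0.225,-0.19,-0.07,0.29,1],[-0.26,-0.22,-0.08,0.34,1],[-0.3,-0.25,-0.09,0.4,1],[-0.34,-0.28,-0.1,0.45,1],[-0.37,-0.305,-0.1,0.45,1]]]}}

```text
time: 2.6
tool_pos: [0.4471, 0.1571, 0.3242]
tool_rot: [0.001, 0.382, 0.924, 0.001]
wrist_force: [1.8, 0.6, -0.3]
gripper_width: 0.998
grip_force: 0.0
```

```bash
python3 - <<'E'
from h import *
w=snap('wrist','w1.png');st=get_state();print(st['time'],st['tool_pos'],st['tool_rot'],st['qpos'])
R=cv2.Rodrigues(np.array(w['rvec']))[0];print(-R.T@np.array(w['tvec']).ravel(),R,w['K'])
E
```

```text
2.65 [0.45136284 0.15071697 0.32402063] [ 0.00364128  0.38340936  0.92357065 -0.00112102] [ 0.18170406  0.08987373  1.61650787 -0.00590106  1.43032235 -0.6013044 ]
[0.38900593 0.21344723 0.48559677] [[ 0.70717222  0.7070367   0.00256199]
 [ 0.67550229 -0.67669306  0.29288762]
 [ 0.20881597 -0.20539136 -0.95614344]] [[299.98845912   0.         256.8623623 ]
 [  0.         299.98845912 189.20463304]
 [  0.           0.           1.        ]]
```

View pics/w1.png

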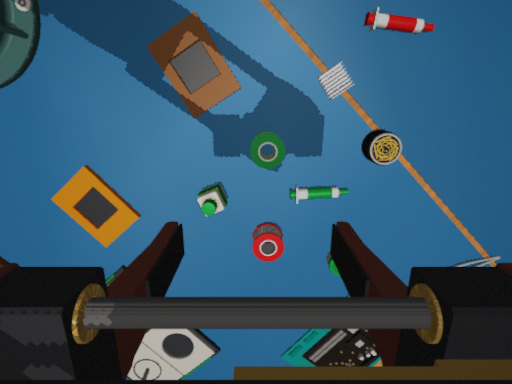

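The wrist view shows the green spool (267,151), bottle cap (209,209), green syringe (292..348,192), red spool (267,245, to be left), pot (382,147) and heatsink (337,80). The tin is partly hidden at (335,263).

```bash
cat >> h.py <<'E'
def green(im,lo=45,hi=75,s=90,v=50):
    return cv2.inRange(cv2.cvtColor(im,cv2.COLOR_BGR2HSV),(lo,s,v),(hi,255,255))
def comp(m,px,r=25):
    n,l,st,ce=cv2.connectedComponentsWithStats(m)
    i=min(range(1,n),key=lambda k:np.hypot(*(ce[k]-px))-(0 if st[k,4]>15 else -1e3)); return (l==i).astype(np.uint8),ce[i],st[i]
def psi():
    w,x,y,z=get_state()['tool_rot'];return np.arctan2(1-2*(x*x+z*z),2*(x*y-w*z))
def plan(x,y,z,ps=None):
    s=get_state();p=psi();d=np.array([x,y,z])-s['tool_pos']
    tx=np.array([np.cos(p+np.pi/2),np.sin(p+np.pi/2),0]);ty=np.array([np.cos(p),np.sin(p),0])
    turn=0 if ps is None else (p-ps+np.pi/2)%np.pi-np.pi/2
    print('t',round(s['time'],2),'pos',s['tool_pos'].round(4),'psi',round(p,3),'q6',round(s['qpos'][5],2),'delta',np.round([d@tx,d@ty,-d[2],turn],4))
E
python3 - <<'E'
from h import *
w=snap('wrist');t=snap('top')
for q,c in ((w,(267,151)),(t,(208,210))):
    m,ce,st=comp(green(q['image']),c)
    cs,hi=cv2.findContours(m,cv2.RETR_CCOMP,cv2.CHAIN_APPROX_NONE)
    hs=[k for k in range(len(cs)) if hi[0][k][3]>=0]
    h=max(hs,key=lambda k:cv2.contourArea(cs[k])) if hs else None
    if h is not None:
        cc,rr=cv2.minEnclosingCircle(cs[h]);print('spool bore',cc,rr,ray(q,cc,.044))
    print(st)
m,ce,st=comp(green(t['image']),(226,133));print('tin',ce,st,ray(t,ce,.024))
for q,c,e in ((w,(320,192),0),(t,(207,173),0)):
    m,ce,st=comp(cv2.morphologyEx(green(q['image']),3,np.ones((9,9))),c);P=np.argwhere(m)[:,::-1].astype(np.float32)
    r=cv2.minAreaRect(P);b=ray(q,cv2.boxPoints(r),.009);print('syr',r,b.mean(0).round(4),b.round(4).tolist())
for q,c in ((w,(209,209)),(t,(249,211))):
    m,ce,st=comp(green(q['image']),c);print('bottle',ce,st,ray(q,ce,.068).round(4))
cv2.imwrite('pics/w2.png',cv2.resize(w['image'][170:270,180:280],None,fx=6,fy=6,interpolation=cv2.INTER_NEAREST))
plan(0.46,.185,.12,.25)
E
```

```text
spool bore (268.88983154296875, 145.07627868652344) 11.275586128234863 [[0.45496905 0.17129002 0.044     ]]
[252 126  34  37 663]
[245 207   7   7  43]
tin [225.95333333 133.38      ] [220 127  13  14 150] [[0.69185859 0.12136787 0.024     ]]
syr ((329.2146911621094, 186.29116821289062), (9.970544815063477, 39.805484771728516), 85.60128784179688) [0.5797 0.1908 0.009 ] [[0.5515, 0.1713, 0.009], [0.5939, 0.2208, 0.009], [0.6081, 0.2107, 0.009], [0.5652, 0.1605, 0.009]]
syr ((226.0, 133.5), (13.0, 12.0), 90.0) [0.6959 0.1222 0.009 ] [[0.7167, 0.1411, 0.009], [0.7167, 0.1037, 0.009], [0.6751, 0.1033, 0.009], [0.675, 0.1406, 0.009]]
bottle [209.97311828 201.3172043 ] [202 194  16  16 186] [[0.4492 0.0538 0.068 ]]
bottle [248.11627907 210.11627907] [245 207   7   7  43] [[0.4516 0.0523 0.068 ]]
t 2.75 pos [0.4472 0.1563 0.3229] psi 0.783 q6 -0.59 delta [0.0113 0.0294 0.2029 0.5326]
```

View pics/w2.png

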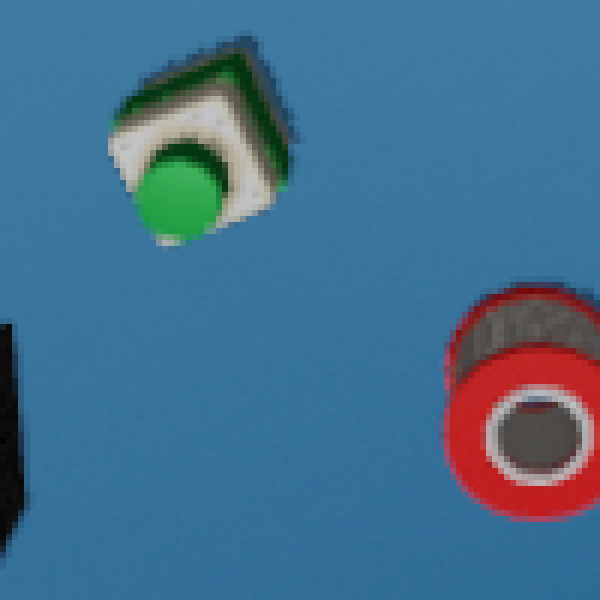

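Green spool bore centre is (0.455, 0.171) m, and the bottle cap is at about (0.449, 0.054). I'm descending above the spool and turning to psi 0.

{"op": "move_arm", "data": {"deltas": [[[0.001,0.002,0.02,0.08,1],[0.002,0.004,0.05,0.18,1],[0.003,0.006,0.08,0.28,1],[0.004,0.009,0.11,0.38,1],[0.005,0.012,0.14,0.48,1],[0.006,0.014,0.17,0.58,1],[0.006,0.017,0.2,0.68,1],[0.006,0.017,0.215,0.78,1],[0.006,0.017,0.223,0.78,1],[0.006,0.017,0.223,0.78,1]]]}}

```text
time: 3.75
tool_pos: [0.452, 0.1757, 0.0988]
tool_rot: [-0.001, 0.703, 0.711, -0.001]
wrist_force: [0.3, -0.0, 0.6]
gripper_width: 0.999
grip_force: 0.0
```

```bash
python3 - <<'E'
from h import *
w=snap('wrist','w3.png')
print(proj(w,[[.455,.171,.044],[.455,.171,.0]]))
m,ce,st=comp(green(w['image']),proj(w,[[.455,.171,.044]])[0])
cs,hi=cv2.findContours(m,cv2.RETR_CCOMP,cv2.CHAIN_APPROX_NONE)
for k in range(len(cs)):
    if hi[0][k][3]>=0 and len(cs[k])>20:
        (cx,cy),a,b=cv2.fitEllipse(cs[k]);print(cx,cy,a,ray(w,(cx,cy),.044))
plan(.455,.171,.012,0)
E
```

```text
[[262.21637709 212.54241492]
 [261.47721174 194.89930175]]
t 3.8 pos [0.4528 0.1756 0.0997] psi 0.011 q6 0.22 delta [-0.0047  0.0021  0.0877  0.0114]
```

View pics/w3.png

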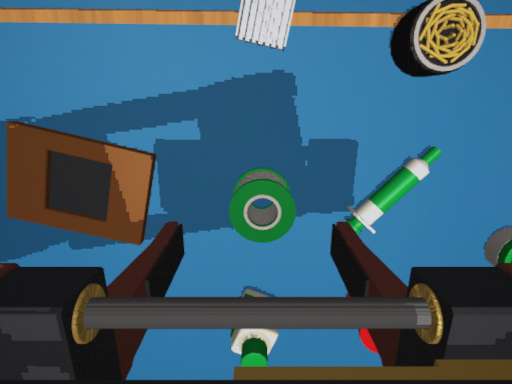

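Bore pixel (262,212) matches the projection, so I'm descending and gripping.

{"op": "move_arm", "data": {"deltas": [[[-0.002,0.001,0.025,0.01,1],[-0.004,0.002,0.055,0.01,1],[-0.005,0.002,0.08,0.01,1],[-0.005,0.002,0.088,0.01,1],[-0.005,0.002,0.088,0.01,1],[-0.005,0.002,0.088,0.01,0],[-0.005,0.002,0.088,0.01,0],[-0.005,0.002,0.088,0.01,0],[-0.005,0.002,0.088,0.01,0],[-0.005,0.002,0.088,0.01,0]]], "force": 20}}

```text
time: 4.8
tool_pos: [0.4558, 0.17, 0.0121]
tool_rot: [0.0, 0.708, 0.706, 0.0]
wrist_force: [-0.4, 0.2, 5.1]
gripper_width: 0.594
grip_force: 20.0
```

{"op": "move_arm", "data": {"deltas": [[[0,0,-0.02,0,0],[0,0,-0.06,0,0],[0,0,-0.1,0,0],[-0.01,0.01,-0.13,0,0],[-0.05,0.02,-0.15,0,0],[-0.09,0.035,-0.16,0,0],[-0.13,0.05,-0.16,0,0],[-0.175,0.065,-0.16,0,0],[-0.22,0.08,-0.16,0,0],[-0.26,0.09,-0.16,0,0]]]}}

```text
time: 5.8
tool_pos: [0.5453, -0.0925, 0.1715]
tool_rot: [0.0, 0.708, 0.706, -0.0]
wrist_force: [0.9, -0.1, -2.5]
gripper_width: 0.597
grip_force: 20.0
```

{"op": "move_arm", "data": {"deltas": [[[-0.03,0.01,0,0,0],[-0.06,0.02,0,0,0],[-0.1,0.03,0,0,0],[-0.12,0.04,0,0,0],[-0.12,0.04,0,0,0],[-0.12,0.04,0,0,0],[-0.12,0.04,0,0,0],[-0.12,0.04,0,0,0],[-0.12,0.04,0,0,0],[-0.12,0.04,0,0,0]]]}}

```text
time: 6.8
tool_pos: [0.5845, -0.2096, 0.1718]
tool_rot: [0.0, 0.708, 0.707, -0.0]
wrist_force: [-0.5, 0.3, -1.5]
gripper_width: 0.594
grip_force: 20.0
```

```bash
python3 - <<'E'
from h import *
w=snap('wrist','w4.png');plan(.61,-.307,.12,0);print(get_state()['gripper_width'])
E
```

```text
t 6.85 pos [ 0.5846 -0.2098  0.1718] psi -0.001 q6 -0.45 delta [-0.0972  0.0256  0.0518 -0.0014]
0.5987132098418543
```

View pics/w4.png

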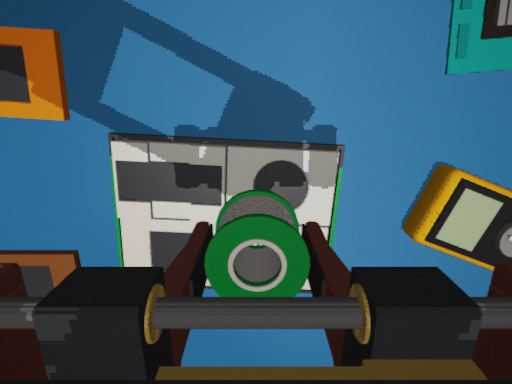

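The wrist view shows the spool held at (257,262). The tray's upper edge runs (112,142)-(340,155), the gap between trough and round blocks is at (226,147), and the round recess is at (281,187).

```bash
python3 - <<'E'
from h import *
w=snap('wrist');t=snap('top')
P=ray(w,[(114,142),(339,155),(226,148),(226,208),(118,215),(281,187)],.013);print(P.round(4))
d=P[1]-P[0];th=np.arctan2(d[1],d[0]);print('yaw',th,'len',np.linalg.norm(d))
u=np.array([np.cos(th),np.sin(th)]);n=np.array([u[1],-u[0]])
c=(P[0,:2]+P[1,:2])/2+.087*n;print('centre',c)
for a,nm in (((61,44),'round'),((61,-44),'spindle'),((-61,44),'trough'),((-61,-44),'square')):
    q=c+u*a[0]*1e-3-n*a[1]*1e-3;print(nm,q.round(4),proj(t,[[*q,.013]]).round(1),proj(w,[[*q,.013]]).round(1))
# dark recesses in the top picture
g=t['image'].max(2);m=((g<110)).astype(np.uint8);m[:,:325]=0;m[:,382:]=0;m[:143]=0;m[222:]=0
k,l,st,ce=cv2.connectedComponentsWithStats(m)
for i in range(1,k):
    if st[i,4]>100:print(st[i],ce[i],ray(t,ce[i],.007).round(4))
E
```

```text
[[ 0.4316 -0.1743  0.013 ]
 [ 0.6723 -0.189   0.013 ]
 [ 0.5506 -0.1811  0.013 ]
 [ 0.5484 -0.2496  0.013 ]
 [ 0.4244 -0.2577  0.013 ]
 [ 0.6105 -0.2248  0.013 ]]
yaw -0.06083614169578431 len 0.2411674969743751
centre [ 0.54666164 -0.26849603]
round [ 0.6102 -0.2283] [[340.  160.3]] [[280.7 190. ]]
spindle [ 0.6049 -0.3161] [[368.8 162.1]] [[274.8 259.8]]
trough [ 0.4884 -0.2209] [[338.7 199.8]] [[171.1 183.9]]
square [ 0.4831 -0.3087] [[367.9 201.7]] [[173.  254.6]]
[ 325  143   57   79 2432] [350.89967105 195.63034539] [[ 0.5021 -0.2597  0.007 ]]
[354 143  28  32 473] [367.91966173 156.02114165] [[ 0.6253 -0.3161  0.007 ]]
```

{"op": "move_arm", "data": {"deltas": [[[-0.03,0.005,0,0.02,0],[-0.065,0.012,0,0.04,0],[-0.095,0.018,0,0.06,0],[-0.106,0.02,0.02,0.06,0],[-0.106,0.02,0.05,0.06,0],[-0.106,0.02,0.08,0.06,0],[-0.106,0.02,0.09,0.06,0],[-0.106,0.02,0.09,0.06,0],[-0.106,0.02,0.09,0.06,0],[-0.106,0.02,0.09,0.06,0]]]}}

```text
time: 7.95
tool_pos: [0.6057, -0.317, 0.0836]
tool_rot: [0.002, 0.729, 0.685, 0.0]
wrist_force: [-0.1, -0.2, -2.2]
gripper_width: 0.599
grip_force: 20.0
```

```bash
python3 - <<'E'
from h import *
s=snap('side');w=snap('wrist');t=snap('top')
a=cv2.resize(s['image'][230:350,280:420],None,fx=3.6,fy=3.6,interpolation=3)
b=cv2.resize(w['image'][150:320,160:360],(508,432))[:, :290]
cv2.imwrite('pics/c5.png',np.hstack([a,b]))
plan(.605,-.316,.026,-.06)
E
```

```text
t 8.1 pos [ 0.6053 -0.3168  0.0831] psi -0.062 q6 -0.52 delta [ 0.0008 -0.0003  0.0571 -0.0018]
```

View pics/c5.png

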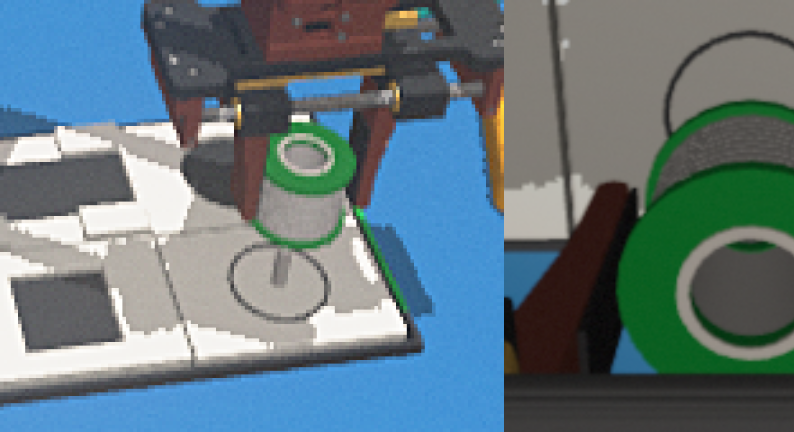

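The side crop shows the spool above the spindle, whose ring centre is at crop (279,285), or side pixel (357.5,309). I'll check that against my estimate.

```bash
python3 - <<'E'
from h import *
s=snap('side');print(proj(s,[[.605,-.316,.013],[.605,-.316,.043]]),ray(s,(357.5,309.),.013))
E
```

```text
[[356.39283188 308.35755605]
 [358.38709935 298.21914601]] [[ 0.60658549 -0.3180035   0.013     ]]
```

{"op": "move_arm", "data": {"deltas": [[[0.0,0.001,0.015,0,0],[0.0,0.001,0.03,0,0],[0.0,0.001,0.043,0,0],[0.0,0.001,0.052,0,0],[0.0,0.001,0.056,0,0],[0.0,0.001,0.057,0,0],[0.0,0.001,0.057,0,0],[0.0,0.001,0.057,0,0.75],[0.0,0.001,0.057,0,0.75],[0.0,0.001,0.057,0,0.75]]]}}

```text
time: 9.15
tool_pos: [0.6058, -0.3167, 0.0246]
tool_rot: [0.0, 0.729, 0.685, 0.0]
wrist_force: [0.2, -0.3, 0.4]
gripper_width: 0.752
grip_force: 0.0
```

{"op": "move_arm", "data": {"deltas": [[[0,0,0,0,0.9],[0,0,-0.02,0,0.9],[0,0,-0.06,0,1],[0,0,-0.1,0,1],[0.01,0.0,-0.13,0,1],[0.05,0.005,-0.13,0,1],[0.09,0.01,-0.13,0,1],[0.135,0.02,-0.13,0,1],[0.18,0.03,-0.13,0,1],[0.225,0.04,-0.13,0,1]]]}}

```text
time: 10.15
tool_pos: [0.6597, -0.0928, 0.1547]
tool_rot: [0.0, 0.729, 0.685, 0.0]
wrist_force: [1.4, 0.2, -0.4]
gripper_width: 0.999
grip_force: 0.0
```

```bash
python3 - <<'E'
from h import *
s=snap('side');t=snap('top')
cv2.imwrite('pics/c6.png',cv2.resize(s['image'][230:350,280:420],None,fx=3,fy=3,interpolation=3))
m,ce,st=comp(green(t['image'],v=40),(226,133));print('tin',ce,st,ray(t,ce,.024))
print(proj(t,[[.692,.121,.026]]),proj(s,[[.692,.121,.026]]))
m,ce,st=comp(green(s['image'],v=40),(329,180));print(ce,st,ray(s,(ce[0],ce[1]),.024))
plan(.692,.121,.10,-.06)
E
```

```text
tin [225.96710526 133.46052632] [220 127  13  14 152] [[0.69160368 0.1213228  0.024     ]]
[[226.03341539 133.1518335 ]] [[328.83641734 178.12920923]]
[325.26923077 179.38461538] [322 175   7  10  52] [[0.68154441 0.11977633 0.024     ]]
t 10.25 pos [ 0.6605 -0.0886  0.1546] psi -0.057 q6 -0.18 delta [0.211  0.0195 0.0546 0.0029]
```

View pics/c6.png

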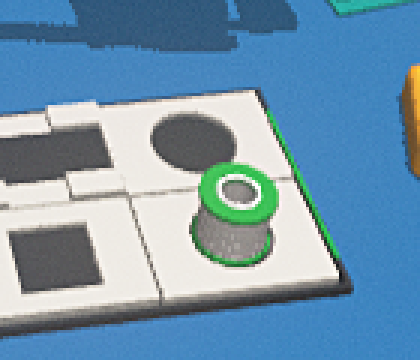

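The spool stands seated in its holder. Next is the tin, at about (0.692, 0.121).

{"op": "move_arm", "data": {"deltas": [[[0.03,0.003,0,0,1],[0.07,0.007,0.01,0,1],[0.11,0.01,0.02,0,1],[0.15,0.014,0.03,0,1],[0.185,0.018,0.045,0,1],[0.205,0.0195,0.055,0,1],[0.211,0.0195,0.055,0,1],[0.211,0.0195,0.055,0,1],[0.211,0.0195,0.055,0,1],[0.211,0.0195,0.055,0,1]]]}}

```text
time: 11.25
tool_pos: [0.6923, 0.1133, 0.1005]
tool_rot: [0.001, 0.729, 0.684, 0.0]
wrist_force: [0.5, -0.4, -0.1]
gripper_width: 0.999
grip_force: 0.0
```

```bash
python3 - <<'E'
from h import *
w=snap('wrist','w7.png')
p=proj(w,[[.692,.121,.026]])[0]
m,ce,st=comp(green(w['image'],v=40),p);cs=cv2.findContours(m,0,1)[0]
print(p,ce,st,cv2.fitEllipse(max(cs,key=len)),ray(w,ce,.024))
plan(.692,.121,.012,-.06)
E
```

```text
[257.00526804 189.64891235] [256.02467344 186.68021287] [ 230  161   52   52 2067] ((256.0222473144531, 186.67483520507812), (50.29465103149414, 50.513179779052734), 90.87161254882812) [[0.6913218  0.12300439 0.024     ]]
t 11.3 pos [0.6923 0.1134 0.1004] psi -0.064 q6 0.13 delta [ 0.0075 -0.0007  0.0884 -0.0037]
```

View pics/w7.png

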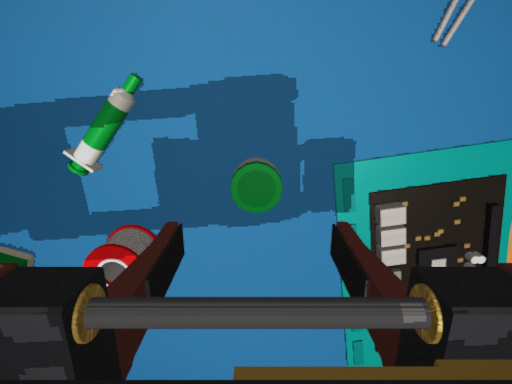

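The tin's lid centre is at (256,187), which gives (0.6915, 0.1225). The board edge to the right leaves clearance with a narrower opening.

{"op": "move_arm", "data": {"deltas": [[[0.004,-0.001,0.025,0,0.8],[0.009,-0.001,0.055,0,0.8],[0.009,-0.001,0.08,0,0.8],[0.009,-0.001,0.0895,0,0.8],[0.009,-0.001,0.0895,0,0.8],[0.009,-0.001,0.0895,0,0],[0.009,-0.001,0.0895,0,0],[0.009,-0.001,0.0895,0,0],[0.009,-0.001,0.0895,0,0],[0.009,-0.001,0.0895,0,0]]], "force": 15}}

```text
time: 12.3
tool_pos: [0.6922, 0.1241, 0.0113]
tool_rot: [0.001, 0.729, 0.685, 0.001]
wrist_force: [0.8, -0.1, 5.7]
gripper_width: 0.496
grip_force: 15.0
```

```bash
python3 - <<'E'
from h import *
plan(.610,-.228,.10,-.06);print(get_state()['gripper_width']*88)
E
```

```text
t 12.3 pos [0.6922 0.1241 0.0113] psi -0.062 q6 0.14 delta [-0.3565 -0.0602 -0.0887 -0.0019]
43.63323806348917
```

{"op": "move_arm", "data": {"deltas": [[[0,0,-0.03,0,0],[0,0,-0.07,0,0],[-0.03,-0.005,-0.095,0,0],[-0.07,-0.012,-0.1,0,0],[-0.11,-0.02,-0.1,0,0],[-0.155,-0.027,-0.1,0,0],[-0.2,-0.035,-0.1,0,0],[-0.245,-0.042,-0.1,0,0],[-0.29,-0.05,-0.1,0,0],[-0.33,-0.055,-0.1,0,0]]]}}

```text
time: 13.3
tool_pos: [0.6149, -0.2038, 0.1102]
tool_rot: [-0.0, 0.729, 0.685, -0.0]
wrist_force: [1.4, -0.3, -0.8]
gripper_width: 0.494
grip_force: 15.0
```

{"op": "move_arm", "data": {"deltas": [[[-0.015,-0.003,0.0,0,0],[-0.026,-0.005,0,0,0],[-0.026,-0.005,0.02,0,0],[-0.026,-0.005,0.045,0,0],[-0.026,-0.005,0.06,0,0],[-0.026,-0.005,0.065,0,0],[-0.026,-0.005,0.065,0,0],[-0.026,-0.005,0.065,0,0],[-0.026,-0.005,0.065,0,0],[-0.026,-0.005,0.065,0,0]]]}}

```text
time: 14.3
tool_pos: [0.6101, -0.2278, 0.0461]
tool_rot: [0.001, 0.729, 0.685, 0.0]
wrist_force: [0.4, -0.4, 0.1]
gripper_width: 0.495
grip_force: 15.0
```

```bash
python3 - <<'E'
from h import *
w=snap('wrist','w8.png');plan(.610,-.228,.0185,-.06)
E
```

```text
t 14.35 pos [ 0.6099 -0.2278  0.046 ] psi -0.062 q6 -0.4 delta [-0.0002  0.0001  0.0275 -0.002 ]
```

View pics/w8.png

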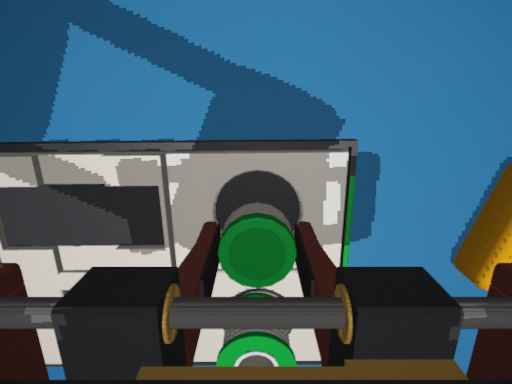

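The tin is centred over the round recess, which spans columns 216–300 with the tin at 257. I'm lowering it and releasing.

{"op": "move_arm", "data": {"deltas": [[[0,0,0.01,0,0],[0,0,0.02,0,0],[0,0,0.025,0,0],[0,0,0.028,0,0],[0,0,0.028,0,0],[0,0,0.028,0,0],[0,0,0.028,0,0.65],[0,0,0.028,0,0.65],[0,0,0.028,0,0.65],[0,0,0.02,0,0.65]]]}}

```text
time: 15.35
tool_pos: [0.6085, -0.2271, 0.0241]
tool_rot: [-0.001, 0.729, 0.685, -0.0]
wrist_force: [0.8, -0.0, -0.6]
gripper_width: 0.648
grip_force: 0.0
```

```bash
python3 - <<'E'
from h import *
# bottle: cap centre & edge direction from w2-frame style: fresh estimate
plan(.45,.054,.15,-.06)
E
```

```text
t 15.35 pos [ 0.6085 -0.2271  0.0241] psi -0.062 q6 -0.4 delta [ 0.2707 -0.1756 -0.1259 -0.0021]
```

{"op": "move_arm", "data": {"deltas": [[[0,0,-0.03,0,0.7],[0,0,-0.07,0,1],[0.01,0,-0.11,0,1],[0.045,-0.03,-0.126,0,1],[0.085,-0.055,-0.126,0,1],[0.125,-0.08,-0.126,0,1],[0.165,-0.105,-0.126,0,1],[0.2,-0.13,-0.126,0,1],[0.235,-0.155,-0.126,0,1],[0.255,-0.17,-0.126,0,1]]]}}

```text
time: 16.35
tool_pos: [0.4532, 0.0397, 0.1515]
tool_rot: [-0.0, 0.728, 0.685, -0.0]
wrist_force: [0.5, 0.3, 0.0]
gripper_width: 0.998
grip_force: 0.0
```

```bash
python3 - <<'E'
from h import *
for i in range(3): w=snap('wrist')
t=snap('top');s=snap('side')
a=w['image'][120:320,170:350]
b=cv2.resize(s['image'][230:330,290:410],None,fx=3,fy=3,interpolation=3)
c=np.zeros((400,720,3),np.uint8);c[:,:360]=cv2.resize(a,(360,400));c[:300,360:]=b
cv2.imwrite('pics/c9.png',c)
p=proj(w,[[.45,.054,.072]]);m,ce,st=comp(green(w['image'],v=100),p[0]);print(p,ce,st,ray(w,ce,.072))
plan(.45,.054,.15,-.06)
E
```

```text
[[253.72623289 180.74637642]] [253.72087912 182.02197802] [242 171  25  24 455] [[0.44992572 0.05290049 0.072     ]]
t 16.6 pos [0.4568 0.037  0.1517] psi -0.062 q6 -0.01 delta [ 0.0165 -0.0078  0.0017 -0.0016]
```

View pics/c9.png

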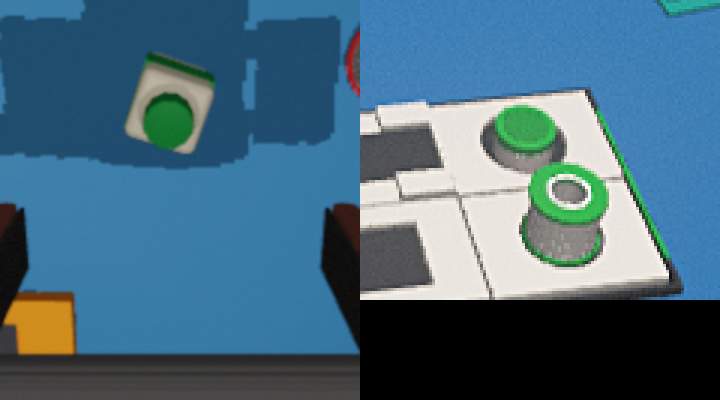

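The tin and spool are both home. The bottle's cap centre is at (253.7,182), giving (0.450, 0.053), and its top edge slopes about 16° in the image, so I'll turn +0.28 rad.

{"op": "move_arm", "data": {"deltas": [[[0.006,-0.003,0.0,0.1,0.8],[0.012,-0.006,0.0,0.2,0.8],[0.0155,-0.008,0.01,0.28,0.8],[0.0155,-0.008,0.04,0.28,0.8],[0.0155,-0.008,0.07,0.28,0.8],[0.0155,-0.008,0.1,0.28,0.8],[0.0155,-0.008,0.125,0.28,0.8],[0.0155,-0.008,0.1315,0.28,0.8],[0.0155,-0.008,0.1315,0.28,0.8],[0.0155,-0.008,0.1315,0.28,0.8]]]}}

```text
time: 17.6
tool_pos: [0.4497, 0.053, 0.0203]
tool_rot: [0.0, 0.817, 0.576, 0.0]
wrist_force: [0.5, -0.2, 0.1]
gripper_width: 0.802
grip_force: 0.0
```

{"op": "move_arm", "data": {"deltas": [[[0,0,0,0,0.6],[0,0,0,0,0],[0,0,0,0,0],[0,0,0,0,0],[0,0,0,0,0],[0,0,0,0,0],[0,0,-0.02,0,0],[0,0,-0.06,0,0],[0,0,-0.1,0,0],[0,0,-0.13,0,0]]], "force": 15}}

```text
time: 18.6
tool_pos: [0.4485, 0.0535, 0.1515]
tool_rot: [0.0, 0.817, 0.576, 0.0]
wrist_force: [0.7, -0.5, -0.8]
gripper_width: 0.388
grip_force: 14.9
```

```bash
python3 - <<'E'
from h import *
snap('wrist','w10.png')
plan(.483,-.309,.15,-.06);print(get_state()['gripper_width']*88)
E
```

```text
t 18.65 pos [0.4512 0.0535 0.1552] psi -0.342 q6 0.31 delta [-0.3309  0.1514  0.0052 -0.2818]
33.80300440201402
```

View pics/w10.png

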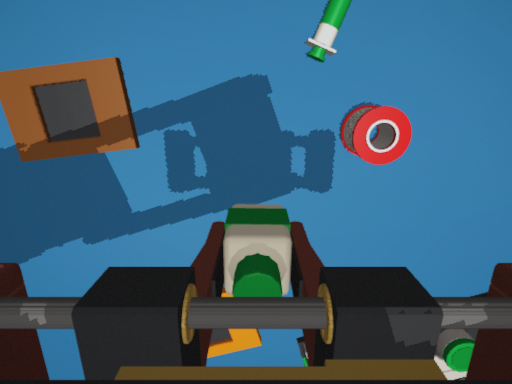

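The bottle is held squarely at (257,260), with the grip at 33.8 mm. I'm carrying it to the square holder.

{"op": "move_arm", "data": {"deltas": [[[-0.03,0.012,0.005,-0.03,0],[-0.07,0.03,0.005,-0.06,0],[-0.11,0.05,0.005,-0.09,0],[-0.15,0.068,0.005,-0.13,0],[-0.19,0.086,0.005,-0.17,0],[-0.23,0.105,0.005,-0.2,0],[-0.27,0.123,0.005,-0.24,0],[-0.305,0.14,0.005,-0.28,0],[-0.325,0.149,0.005,-0.28,0],[-0.331,0.151,0.005,-0.28,0]]]}}

```text
time: 19.65
tool_pos: [0.4798, -0.3108, 0.1441]
tool_rot: [-0.0, 0.73, 0.684, -0.0]
wrist_force: [1.5, 1.1, -0.8]
gripper_width: 0.387
grip_force: 14.9
```

```bash
python3 - <<'E'
from h import *
s=snap('side')
for i in range(3): s=snap('side')
plan(.483,-.309,.0285,-.06)
# dark square recess floor in the side view
p=proj(s,[[.483,-.309,.007]])[0];print(p)
g=s['image'].max(2);m=(g<100).astype(np.uint8);m=cv2.morphologyEx(m,2,np.ones((3,3)))
k,l,st,ce=cv2.connectedComponentsWithStats(m)
for i in range(1,k):
    if np.hypot(*(ce[i]-p))<30 and st[i,4]>50:print(ce[i],st[i],ray(s,ce[i],.007))
E
```

```text
t 19.85 pos [ 0.4791 -0.3069  0.1443] psi -0.062 q6 -0.63 delta [-0.0019  0.004   0.1158 -0.0018]
[296.78615587 317.15406957]
[297.4502924  316.16179337] [283 306  30  22 513] [[ 0.48496016 -0.30686709  0.007     ]]
```

The side view puts the recess at (0.485, -0.307), within 2 mm of my estimate, so I'm lowering the bottle.

{"op": "move_arm", "data": {"deltas": [[[-0.001,0.003,0.01,0,0],[-0.001,0.005,0.035,0,0],[-0.001,0.005,0.06,0,0],[-0.001,0.005,0.075,0,0],[-0.001,0.005,0.085,0,0],[-0.001,0.005,0.095,0,0],[-0.001,0.005,0.104,0,0],[-0.001,0.005,0.111,0,0],[-0.001,0.005,0.115,0,0],[-0.001,0.005,0.117,0,0]]]}}

```text
time: 20.85
tool_pos: [0.4847, -0.3104, 0.0274]
tool_rot: [0.0, 0.729, 0.685, -0.0]
wrist_force: [0.1, -0.1, -1.0]
gripper_width: 0.385
grip_force: 14.9
```

{"op": "move_arm", "data": {"deltas": [[[0,0,0,0,0],[0,0,0,0,0],[0,0,0,0,0.55],[0,0,0,0,0.55],[0,0,0,0,0.55],[0,0,-0.02,0,0.55],[0,0,-0.06,0,0.6],[0,0,-0.1,0,0.7],[0,0,-0.13,0,0.8],[0,0,-0.15,0,0.8]]]}}

```text
time: 21.85
tool_pos: [0.4855, -0.3109, 0.1805]
tool_rot: [0.002, 0.729, 0.685, 0.0]
wrist_force: [-0.0, -0.8, -0.2]
gripper_width: 0.792
grip_force: 0.0
```

```bash
python3 - <<'E'
from h import *
plan(.56,.17,.15,.8)
E
```

```text
t 21.85 pos [ 0.4855 -0.3109  0.1805] psi -0.062 q6 -0.63 delta [ 0.4846  0.0445  0.0305 -0.8619]
```

{"op": "move_arm", "data": {"deltas": [[[0.03,0.003,0,0.06,1],[0.075,0.008,0,0.13,1],[0.12,0.013,0,0.2,1],[0.167,0.018,0,0.27,1],[0.214,0.023,0.005,0.35,1],[0.261,0.028,0.01,0.42,1],[0.308,0.033,0.015,0.5,1],[0.355,0.038,0.02,0.57,1],[0.402,0.043,0.03,0.64,1],[0.449,0.048,0.03,0.64,1]]]}}

```text
time: 22.85
tool_pos: [0.5596, 0.1368, 0.1467]
tool_rot: [-0.0, 0.908, 0.42, -0.001]
wrist_force: [0.4, -1.6, 0.1]
gripper_width: 0.999
grip_force: 0.0
```

```bash
python3 - <<'E'
from h import *
for i in range(4): w=snap('wrist')
s=snap('side')
a=w['image'][60:330,100:412];b=cv2.resize(s['image'][230:350,250:410],(400,300),interpolation=3)
c=np.zeros((345,800,3),np.uint8);c[:,:400]=cv2.resize(a,(400,345));c[:300,400:]=b
cv2.imwrite('pics/c11.png',c)
plan(.57,.18,.15,-.705)
E
```

```text
t 23.1 pos [0.5601 0.1347 0.1475] psi -0.701 q6 0.82 delta [ 0.041  -0.0216 -0.0025  0.0042]
```

View pics/c11.png

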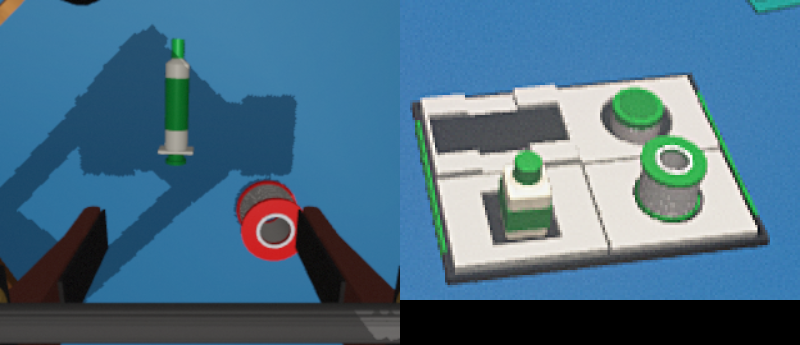

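The bottle stands in the square recess. The syringe lies aligned at crop x≈178, from tip (179,38) to plunger (177,165), and the red spool is clear of it.

```bash
python3 - <<'E'
from h import *
w=snap('wrist')
P=ray(w,[(100+179*.78,60+38*.78),(100+177*.78,60+165*.78)],.009);d=P[0]-P[1];c=P.mean(0)
print(P.round(4),np.linalg.norm(d),np.arctan2(d[1],d[0]),c)
m,ce,st=comp(green(w['image']),(237,140));(cx,cy),wh,a=cv2.minAreaRect(np.argwhere(m)[:,::-1].astype(np.float32));print('barrel',cx,cy,wh,a,ray(w,(cx,cy),.009))
S=ray(w,(100+276*.78,60+231*.78),.044);print('redspool',S)
plan(c[0],c[1],.007,np.arctan2(d[1],d[0])-np.pi/2)
E
```

```text
[[0.6032 0.212  0.009 ]
 [0.5373 0.1391 0.009 ]] 0.09833154869673341 0.8353164613589316 [0.57025822 0.17554608 0.009     ]
barrel 235.98387145996094 138.62779235839844 (17.020048141479492, 40.88399887084961) 1.4688007831573486 [[0.57002212 0.17952849 0.009     ]]
redspool [[0.56867493 0.05772693 0.044     ]]
t 23.15 pos [0.5601 0.134  0.1476] psi -0.702 q6 0.82 delta [ 0.0383 -0.0191  0.1406  0.0333]
```

{"op": "move_arm", "data": {"deltas": [[[0.02,-0.01,0.0,0.01,0.5],[0.036,-0.018,0.01,0.02,0.5],[0.039,-0.02,0.035,0.02,0.5],[0.039,-0.02,0.065,0.02,0.5],[0.039,-0.02,0.095,0.02,0.5],[0.039,-0.02,0.12,0.02,0.5],[0.039,-0.02,0.137,0.02,0.5],[0.039,-0.02,0.1435,0.02,0.5],[0.039,-0.02,0.1435,0.02,0.5],[0.039,-0.02,0.1435,0.02,0.5]]]}}

```text
time: 24.15
tool_pos: [0.5711, 0.1769, 0.005]
tool_rot: [0.0, 0.912, 0.411, 0.001]
wrist_force: [0.7, -0.0, 0.3]
gripper_width: 0.499
grip_force: 0.0
```

{"op": "move_arm", "data": {"deltas": [[[0,0,0,0,0.4],[0,0,0,0,0],[0,0,0,0,0],[0,0,0,0,0],[0,0,0,0,0],[0,0,0,0,0],[0,0,-0.02,0,0],[0,0,-0.06,0,0],[0,0,-0.1,0,0],[0,0,-0.13,0,0]]], "force": 10}}

```text
time: 25.15
tool_pos: [0.5708, 0.1777, 0.1361]
tool_rot: [0.0, 0.911, 0.412, 0.001]
wrist_force: [0.4, -0.4, -1.0]
gripper_width: 0.198
grip_force: 10.0
```

```bash
python3 - <<'E'
from h import *
plan(.488,-.221,.11,-.06+np.pi/2)
w=snap('wrist');print(get_state()['gripper_width']*88)
cv2.imwrite('pics/w12.png',w['image'])
E
```

```text
t 25.15 pos [0.5708 0.1777 0.1361] psi -0.722 q6 0.91 delta [-0.3539  0.2013  0.0261  0.9089]
17.98778702881283
```

View pics/w12.png

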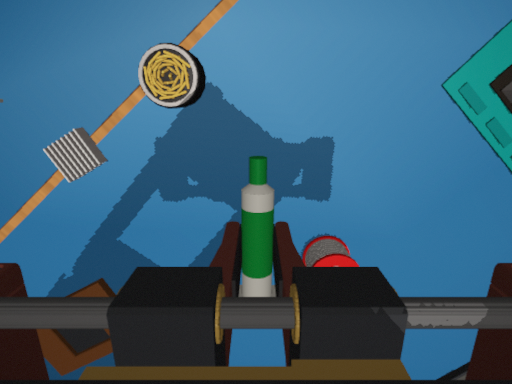

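The syringe is held level with the tip forward at (258,157). I'll check how far along it the grip sits.

```bash
python3 - <<'E'
from h import *
w=snap('wrist');s=get_state();p=psi();tp=s['tool_pos']
tx=np.array([np.cos(p+np.pi/2),np.sin(p+np.pi/2)])
for q in [(258,157)]:
    X=ray(w,q,tp[2]+.004+.007)[0];print('tip along',(X[:2]-tp[:2])@tx, tp)
plan(.488,-.221,.11,-.06+np.pi/2)
E
```

```text
tip along 0.050205385093440205 [0.57350845 0.17826884 0.13847191]
t 25.25 pos [0.5735 0.1783 0.1385] psi -0.722 q6 0.91 delta [-0.3562  0.1997  0.0285  0.9089]
```

{"op": "move_arm", "data": {"deltas": [[[-0.025,0.015,0,0.08,0],[-0.065,0.037,0,0.17,0],[-0.105,0.06,0,0.27,0],[-0.145,0.082,0,0.36,0],[-0.185,0.105,0,0.46,0],[-0.225,0.128,0,0.56,0],[-0.265,0.15,0,0.66,0],[-0.305,0.173,0,0.76,0],[-0.335,0.19,0,0.86,0],[-0.352,0.2,0,0.91,0]]]}}

```text
time: 26.25
tool_pos: [0.4865, -0.2212, 0.133]
tool_rot: [-0.0, 0.999, -0.033, -0.001]
wrist_force: [-0.2, 0.0, -0.5]
gripper_width: 0.198
grip_force: 10.0
```

```bash
python3 - <<'E'
from h import *
for i in range(4): w=snap('wrist')
plan(.488,-.221,.018,-.06+np.pi/2)
cv2.imwrite('pics/w13.png',w['image'])
s=snap('side');t=snap('top')
print(proj(w,[[.488,-.221,.013]]))
E
```

```text
t 26.45 pos [ 0.4871 -0.2183  0.1331] psi -1.632 q6 1.08 delta [ 0.0011  0.0026  0.1151 -0.0014]
[[258.49019191 181.605833  ]]
```

View pics/w13.png

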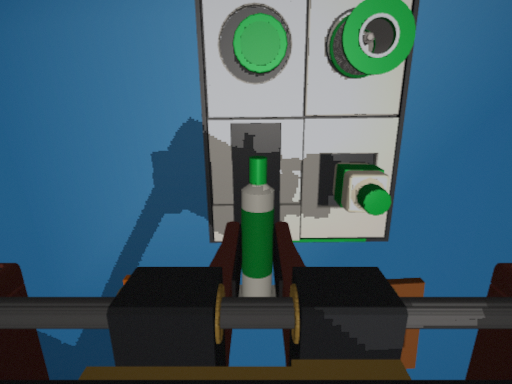

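The syringe is in line with the trough (columns 232–280), so I'm lowering it and releasing.

{"op": "move_arm", "data": {"deltas": [[[0,0.002,0.01,0,0],[0,0.0026,0.03,0,0],[0,0.0026,0.055,0,0],[0,0.0026,0.075,0,0],[0,0.0026,0.09,0,0],[0,0.0026,0.1,0,0],[0,0.0026,0.107,0,0],[0,0.0026,0.112,0,0],[0,0.0026,0.115,0,0],[0,0.0026,0.1155,0,0]]]}}

```text
time: 27.55
tool_pos: [0.4878, -0.2214, 0.0187]
tool_rot: [0.0, 1.0, -0.031, 0.0]
wrist_force: [-0.6, 1.0, -0.1]
gripper_width: 0.2
grip_force: 10.0
```

{"op": "move_arm", "data": {"deltas": [[[0,0,0,0,0],[0,0,0,0,0],[0,0,0,0,0.4],[0,0,0,0,0.4],[0,0,0,0,0.4],[0,0,-0.02,0,0.4],[0,0,-0.06,0,0.4],[0,0,-0.1,0,0.5],[0,0,-0.14,0,0.5],[0,0,-0.18,0,0.5]]]}}

```text
time: 28.55
tool_pos: [0.4873, -0.2212, 0.2003]
tool_rot: [0.0, 1.0, -0.031, -0.0]
wrist_force: [0.6, 0.8, 0.6]
gripper_width: 0.5
grip_force: 0.0
```

{"op": "move_arm", "data": {"deltas": [[[0,-0.03,0,0,0.5],[0,-0.07,0,0,0.5],[0,-0.11,0,0,0.5],[0,-0.15,0,0,0.5],[0,-0.19,0,0,0.5],[0,-0.22,0,0,0.5],[0,-0.24,0,0,0.5],[0,-0.24,0,0,0.5],[0,-0.24,0,0,0.5],[0,-0.24,0,0,0.5]]]}}

```text
time: 29.55
tool_pos: [0.5023, 0.0173, 0.1986]
tool_rot: [0.0, 1.0, -0.031, -0.0]
wrist_force: [-0.3, -0.5, 0.1]
gripper_width: 0.502
grip_force: 0.0
```

```bash
python3 - <<'E'
from h import *
s=snap('side');t=snap('top');print(get_state()['time'],get_state()['tool_pos'])
a=cv2.resize(s['image'][225:345,240:410],(425,300),interpolation=3);b=cv2.resize(t['image'][130:235,310:395],(243,300),interpolation=3)
cv2.imwrite('pics/c14.png',np.hstack([a,b]))
E
```

```text
29.65 [0.50234655 0.01715777 0.19860206]
```

View pics/c14.png

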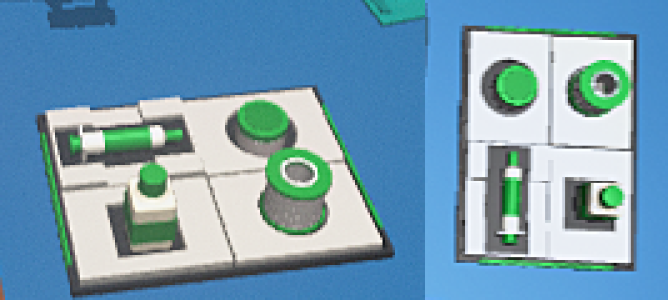

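All four items sit in their holders: syringe in the trough, tin in the round recess, bottle in the square recess and spool over the spindle. The gripper is clear of everything.

```bash
python3 -c "
from cell import *
print(sign_off())"
```

```text
the job is handed in; nothing more can be done
None
```

I put all four green supplies in their matching holders in the kit tray, left the red spool and red syringe alone, and handed the job in at about 30 s of the 106 s allowed.

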